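Shut the gear case and grease the hoop roller's bearing

ROBOT

A 6-joint arm with a two-finger parallel gripper is mounted at the origin on the work surface. World frame = base frame: x ahead of the robot, y to its left, z up, the work surface at z = 0. Lengths are in m, angles in rad, forces in N, time in s.
With the tool pointing down it reaches from about 0.275 to 0.975 m from the base axis. Payload 8.4 kg.
Tool frame: the origin (TCP) lies between the finger pads, 19 mm behind the fingertips; this is the grasp point; z points along the fingers, y is the line along which they close (so a half turn about z gives the same grasp; the last joint's range is limited). The gripper opens to 92 mm and grips with 3 to 60 N. Pads are 20 mm wide; open, the fingers measure 128 mm over their backs; the gripper's body (75 mm by 189 mm) begins 69 mm behind the grasp point.
Start: joints at [-1.351, 0.353, 1.633, -0, 1.155, -0.002], TCP at [0.137, -0.61, 0.233] pointing down, gripper open.
Joint ranges: [-2.63, 2.63], [-0.92, 2.1], [0.06, 2.66], [-1.3, 4.44], [0, 2.69], [-3.02, 3.02]. Speed limits (rad/s): [2.22, 2.22, 2.79, 3.14, 3.14, 3.14].

INTERFACE

Orientations are given as a unit quaternion [w, x, y, z].
In Python, from bench import env gives the robot as it stands.
- The arm moves only by the tool move_arm, never from a script. Its argument "plan" is a list of rows, each an object with "dp": the shift along the tool's x, y, z scaled (see below), a list of three; "rot": the turn, a rotation vector about the tool's x, y, z scaled (see below), a list of three; "gripper": the opening, from -1 (shut) to 1 (fully open). In form: [{"dp": [x, y, z], "rot": [wx, wy, wz], "gripper": gripper}, ...]. A call has exactly 5 rows; each row is the pose to reach, as a shift and turn from the pose commanded when the call began, along the tool's axes at that moment, turning the shorter way round; what a row does not reach only later rows make up. The controller multiplies each number of a shift by 100 cm and each number of a turn by 360 degrees. A row lasts 1/12 s, in which the tool goes at most 41.7 mm and 7.16 degrees, less where a joint would pass 70% of its speed; a pose out of reach is approached as far as the arm can. A call with a number of a shift or a turn outside -1 to 1 is refused whole. A call with a gripper value outside its range is refused whole. The fingers move at their own pace and stop on an object; "force" is the grip in N (left out, the last holds). Time passes only in rows, so rows that repeat a pose let the fingers close, or fill a call up. It gives the time, the measured TCP pose, the force, the opening and the grip force at its end, in the units of the state.
- env.state(): the state, without advancing time (a new reading comes with each control period).
- env.capture(name): name is "side" or "top"; returns a dict with "image" (420x560x3 uint8, blue, green, red), "vfov" (degrees; the focal length in pixels is half the picture's height over the tangent of half this angle, whatever the lens; pixels are square), "cx", "cy" (the principal point, pixels), "k1" (the pictures are not rectified: a ray, as slopes to the right and down, at radius r is drawn at 1 + k1 r^2 times it, then the intrinsics apply), "R" (3x3) and "t" (3): a world point X has camera coordinates R X + t. Camera axes: x right, y down, z forward; pixel columns grow to the right and rows downward; lengths in m; the calibration is good to about 2 mm. A picture is of the moment at which its call begins. There is no depth.
- env.job_done(): hands the job in; it is judged then, once.
Trained networks look in a picture, given as the dict that the camera call returned (one of the last four; its "shot" number tells which), for a name from the list of things; names that differ only in an ending like _2 or _b are one class to them, and where a whole thing is asked for, a point or a joint stands for the part that bears it (a point fixed in the world has none). Each returns a list of dicts, best first, with "conf" (0 to 1); they miss things now and then, are a little off and sometimes report something else, mostly with a low value. They report only what shows in the picture. A call takes as long as a camera call. They do not tell look-alikes from the thing itself.
- env.masks_of(picture, label): "region" (420x560 bool, what is visible of it) and "location" ([column, row] in pixels, amid what is visible of it).
- env.mark_of(picture, label): "location" ([column, row] in pixels: a listed point, or the origin of a listed thing).
The state is a dict: "clock": time; "q": joint angles; "qd": joint speeds; "effort": joint torques, N m; "position": TCP position; "tcp_rot": TCP orientation; "force": force on the tool from outside, world axes, zero at the start; "moment": the same for the moment, N m; "gripper_width": finger opening in m; "grasp_force": force on a finger pad.
Only numpy, scipy, OpenCV 4.12 (cv2) and the standard library are available. Lean on these libraries where they do the work, as an engineer would, in place of code of your own. Each camera call takes 0.05 s, during which the arm holds its last target. There are 200 camera calls.

TASK

On the tambourine maker's bench, first swing the open metal flap of the hoop roller's gear case over and shut it fully, so that its tab drops behind the case's far rim. Then take the grease coupler out of its stand, press it squarely onto the tilted grease nipple until it snaps over and sits fully home on the seat, and keep gripping and pressing it home against the nipple's spring: the program finishes while holding it there. Leave the other things on the bench where they are.

Things in the scene. Friction and masses are not known exactly. Their poses are not given: they have to be found in the camera images.
- machine: hoop roller, fixed: grey base plate 200 (x) x 240 (y) x 14 mm; origin: centre of its underside; x to its back, y to its left, z up. Carries the gear case (open box, x 0..95, y -10..115, rim 72 mm high), three steel rollers (34 mm across, axles to 89 mm high, at (45,-87), (45,-36), (80,-61) mm) and, in front of them, a block with the tilted nipple. Place and yaw vary.
- flap (a joint): gear-case flap's angle, rad: 0 = shut flat on the case, grows as it opens; 1.57 = upright; starts 1.75 to 2.1, leaning towards the machine's -x. Aluminium plate 100 mm long from the hinge, 125 wide, 5 thick, 160 g; a tab hangs 14 mm at the middle of its free edge. The hinge is stiff (0.06 N m): the flap stays where it is left unless nearly shut.
- flap_hinge (a point): middle of the flap's hinge line, at the near top edge of the gear case, 72 mm above the bench. Turns with the flap: x from hinge to free edge, y along the hinge (machine's y), z out of the face that is on top when shut (open, it looks towards the robot and down). That face is 5 mm from this point along z.
- flap_edge (a point): middle of the flap's free edge on its outer face, 100 mm from the hinge; same axes as flap_hinge.
- coupler: push-on grease coupler, loose, about 250 g, round, 106 mm long. Origin: centre of its open mouth; z along its axis to the grip end. Steel nose 30 mm across to 50 mm, flange 46 mm across 50 to 56 mm, black grip 30 mm across 56 to 106 mm. Socket: 24 mm mouth narrowing to an 18.4 mm lip 3 to 6 mm in, then 24 mm bore, floor 34 mm in. Starts upright, mouth down, hung by its flange in the stand.
- coupler_grip (a point): on the coupler's axis, 80 mm from the mouth: where to put the TCP, tool along the axis; the fingertips then stay above the flange. Same axes as the coupler.
- holder: coupler stand, fixed: plywood bridge 80 x 80 mm, 60 mm high, with a 35 mm hole in its top that the coupler's nose hangs through (mouth 10 mm above the bench). Origin: centre of its underside. Left or right of the machine; the tray has the other side.
- nipple: grease nipple on the machine. Origin: centre of the flat seat (36 mm across) at its foot, 68 mm above the bench; z out along its axis, 30 degrees from vertical towards the machine's -x. Stem 16 mm across, 32 mm long; three sprung balls 2.8 mm proud of it, 18 mm above the seat; an 8 mm plunger stands 14 mm out of its end. Home: the coupler's origin meets this one, z axes in line.
- plunger (a joint): how far the nipple's plunger is pushed in, m: 0 free, 0.012 with the coupler home (mouth on seat). The plunger meets the socket floor with the mouth 12 mm from the seat; the lip meets the balls at 19 mm, takes a push of about 6 N and snaps past them (pulls in) between 14 and 8 mm; home, the spring (600 N/m) pushes back with about 9 N. Let go, the coupler rides back up some 9 mm.
- tray: bystander, heavy: wooden tray 100 x 100 x 22 mm with brass jingle discs. Origin: centre of underside.
- glue: bystander: small grey glue bottle, 34 mm across, 95 mm tall. Origin: centre of underside.
- pliers: bystander: pliers lying flat, 145 mm long, 14 mm high, along their x. Origin: under the pivot.
- tin: bystander: steel can 70 mm across, 75 mm tall. Origin: centre of underside.
- mallet: bystander: wooden mallet lying, head 54 mm thick and 90 mm long, handle 200 mm along its -x. Origin: under the head.
- hoop: bystander: slotted bentwood tambourine frame 200 mm across, 55 mm high. Origin: centre of underside.
- spare_jingles: bystander: pile of brass jingles 52 mm across, 28 mm high. Origin: centre of underside.
Not all that is in view belongs to the job. What is shaped like the coupler but purple is not meant.

How it is judged:
On the way, in this order (a step that is already met when the one before it is completed fails the run):
1. the flap is swung fully shut (value of joint flap below 0.05 rad), for 0.2 s.
2. the coupler is gripped and pressed squarely over the nipple, snapped and home (value of joint plunger above 0.009 m and distance between coupler and nipple below 0.005 m and angle between the z axis of coupler and the z axis of nipple, either way round below 0.1 rad and contact force between the fingers and coupler above 2 N), for 0.3 s.
At the end, for the whole second after the job is handed in: Flap shut (under 0.05 rad); coupler on the nipple: plunger pushed in more than 9 mm, coupler mouth within 5 mm of the seat centre, axes within 0.1 rad, still, and gripped by the fingers (over 2 N) (all of step 2 and value of joint flap below 0.05 rad and linear speed of coupler below 0.02 m/s); the arm keeps its last pose, push and grip.
It fails at once if a bystander is moved more than 40 mm (distance of any of glue, pliers, tin, mallet, hoop, spare_jingles from where it was at the start of the episode above 0.04 m).
It fails at once if the glue bottle or the tin is knocked over (angle between any of glue, tin's own z axis and vertical above 0.6 rad).
It also fails if it takes over 58 s, if anything falls off the work surface, if the arm or the gripper's body presses on something with over 40 N, if the wrist force passes 120 N, or if a joint passes its speed limit or range.

## Working session

There is one attempt and no reset: what is moved stays moved. The work goes in short steps, Python scripts to look and compute and a tool call to move; the robot and the scene stay as the last step left them, time stands still between calls to the robot, and variables do not carry over. Pictures are saved under pics/ and viewed, at most 10 in all, crops included, and the job is handed in when it is done.

Besides the shell and the picture viewer there is one more tool, called as name(argument=value, ...) on one line, values as JSON. move_arm: Moves the arm, as the interface text tells. Shifts and turns lie within -1 to 1; 1 stands for 100 cm of shift or 360 degrees of turn. Its arguments: {"type":"object","properties":{"plan":{"type":"array","items":{"type":"object","properties":{"dp":{"type":"array","items":{"type":"number"}},"rot":{"type":"array","items":{"type":"number"}},"gripper":{"type":"number"}}}},"force":{"type":"number"}},"required":["plan"]}

```bash
ls; mkdir -p pics; cat > h.py <<'E'
import numpy as np, cv2
from scipy.spatial.transform import Rotation as Rn
from scipy.optimize import least_squares
from bench import env
def ray(p,uv):
    H=p["image"].shape[0]; f=H/2/np.tan(np.radians(p["vfov"])/2)
    d=np.array([(uv[0]-p["cx"])/f,(uv[1]-p["cy"])/f]); s=d.copy()
    for _ in range(30): s=d/(1+p["k1"]*(s@s))
    R=np.array(p["R"]);t=np.array(p["t"])
    v=R.T@np.r_[s,1]; return -R.T@t, v/np.linalg.norm(v)
def proj(p,X):
    H=p["image"].shape[0]; f=H/2/np.tan(np.radians(p["vfov"])/2)
    c=np.array(p["R"])@np.array(X)+np.array(p["t"]); s=c[:2]/c[2]; s=s*(1+p["k1"]*(s@s))
    return np.array([p["cx"],p["cy"]])+f*s
def atz(p,uv,z):
    o,v=ray(p,uv); return o+v*(z-o[2])/v[2]
def tri(p1,u1,p2,u2):
    o1,v1=ray(p1,u1);o2,v2=ray(p2,u2)
    A=np.c_[v1,-v2]; s=np.linalg.lstsq(A,o2-o1,rcond=None)[0]
    a=o1+v1*s[0];b=o2+v2*s[1]; return (a+b)/2,np.linalg.norm(a-b)
E
python3 - <<'E'
from h import *
s=env.capture("side");t=env.capture("top")
cv2.imwrite("pics/s.png",s["image"]);cv2.imwrite("pics/t.png",t["image"])
for n in ["machine","flap_hinge","flap_edge","coupler","coupler_grip","holder","nipple","tray","glue","pliers","tin","mallet","hoop","spare_jingles"]:
    for k,p in (("s",s),("t",t)):
        print(n,k,[(np.round(m["location"]).tolist(),round(m["conf"],2)) for m in env.mark_of(p,n)[:3]])
st=env.state();print({k:np.round(v,3).tolist() for k,v in st.items()})
for p in(s,t):print(np.round(-np.array(p["R"]).T@p["t"],3),p["vfov"])
E
```

```text
pics
machine s [([288.0, 234.0], 0.66)]
machine t [([282.0, 200.0], 0.68)]
flap_hinge s [([286.0, 201.0], 0.86)]
flap_hinge t [([261.0, 185.0], 0.58)]
flap_edge s [([274.0, 169.0], 0.72), ([414.0, 316.0], 0.21)]
flap_edge t [([256.0, 192.0], 0.8)]
coupler s [([288.0, 351.0], 0.91)]
coupler t [([418.0, 281.0], 0.74), ([411.0, 237.0], 0.52), ([174.0, 249.0], 0.48)]
coupler_grip s [([224.0, 339.0], 0.79), ([289.0, 319.0], 0.61)]
coupler_grip t [([426.0, 285.0], 0.6), ([424.0, 238.0], 0.54)]
holder s [([290.0, 353.0], 0.83)]
holder t [([415.0, 244.0], 0.64)]
nipple s [([277.0, 228.0], 0.55)]
nipple t [([303.0, 212.0], 0.64), ([237.0, 280.0], 0.54)]
tray s [([220.0, 186.0], 0.6)]
tray t [([174.0, 250.0], 0.64)]
glue s [([196.0, 223.0], 0.96)]
glue t [([238.0, 280.0], 0.48)]
pliers s [([344.0, 210.0], 0.34)]
pliers t [([366.0, 296.0], 0.89)]
tin s [([352.0, 325.0], 0.84), ([287.0, 353.0], 0.72)]
tin t [([400.0, 187.0], 0.65)]
mallet s [([410.0, 314.0], 0.64)]
mallet t []
hoop s [([289.0, 165.0], 0.58), ([278.0, 228.0], 0.56), ([291.0, 320.0], 0.24)]
hoop t []
spare_jingles s [([344.0, 209.0], 0.67)]
spare_jingles t [([259.0, 136.0], 0.62)]
{'clock': 1.5, 'q': [-1.351, 0.353, 1.633, -0.0, 1.155, -0.002], 'qd': [-0.001, -0.002, 0.0, -0.001, 0.001, 0.0], 'effort': [-0.0, -59.376, -33.457, 0.07, 0.016, -0.0], 'position': [0.137, -0.61, 0.233], 'tcp_rot': [0.0, 0.994, 0.111, -0.0], 'force': [0.428, -1.446, 0.34], 'moment': [0.025, -0.008, 0.005], 'grasp_force': 0.0, 'gripper_width': 0.092}
[ 0.298 -0.869  0.667] 49.97845874389621
[0.361 0.016 1.148] 52.9856388256751
```

View pics/s.png

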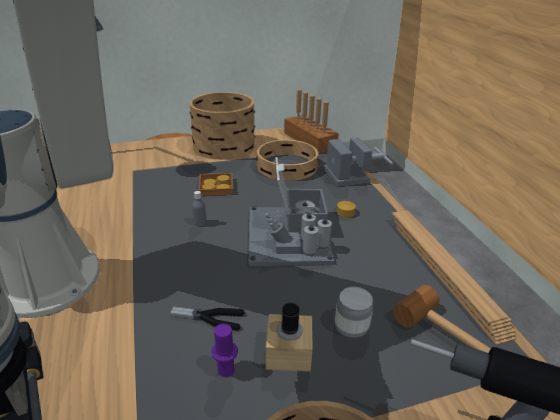

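View pics/t.png

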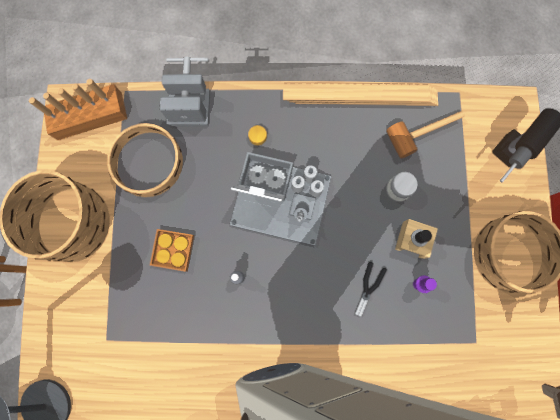

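The side view shows the open flap at (283,185), nipple block around (275,228), stand with coupler at (290,320–350) and purple decoy at (224,350). The top view shows the machine at (280,200), nipple at about (302,210), coupler at (422,237) and tin at (403,186). I'll zoom in for geometry.

```bash
python3 - <<'E'
from h import *
s=env.capture("side");t=env.capture("top")
a=cv2.resize(t["image"][145:250,225:340],None,fx=3.47,fy=5*0.694,interpolation=cv2.INTER_CUBIC)
b=cv2.resize(s["image"][150:270,240:345],None,fx=3.47,fy=3.47,interpolation=cv2.INTER_CUBIC)
c=np.zeros((420,800,3),np.uint8);c[:a.shape[0],:a.shape[1]]=a;c[:b.shape[0],800-b.shape[1]:]=b
print(a.shape,b.shape)
cv2.imwrite("pics/c.png",c)
def show(n,us,ut): 
    X,e=tri(s,us,t,ut);print(n,np.round(X,4),round(e,4))
avg={}
ks={n:{} for n in["machine","flap_hinge","flap_edge","nipple","holder","coupler","coupler_grip","glue","tin","tray"]}
for n in ks:
    print(n,[np.round(m["location"],1).tolist()+[round(m["conf"],2)] for m in env.mark_of(s,n)[:3]],[np.round(m["location"],1).tolist()+[round(m["conf"],2)] for m in env.mark_of(t,n)[:3]])
show("hinge",(286,201),(261,185));show("edge",(274,169),(256,192));show("nipple",(277,228),(303,212))
show("mach",(288,234),(282,200));show("grip",(289,319),(424,238));show("coup",(288,351),(411,237));show("holder",(290,353),(415,244))
for n,u,z in (("glue",(238,280),.09),("tin",(403,185),.075),("mal",(402,140),.03),("pli",(366,296),.01),("purple",(425,284),.1),("tray",(174,250),.01)):print(n,np.round(atz(t,u,z),3))
np.savez("cal.npz",**{k+"_"+q:np.array(p[q]) for k,p in(("s",s),("t",t)) for q in("R","t","vfov","cx","cy","k1")})
for k,p,ns in(("s",s,["machine","coupler","holder"]),("t",t,["machine","coupler","holder"])):
  for n in ns:
    for m in env.masks_of(p,n)[:2]:
      r=m["region"];y,x=np.where(r);print(k,n,round(m["conf"],2),x.min(),x.max(),y.min(),y.max(),r.sum(),np.round([x.mean(),y.mean()],1), [np.round(atz(p,q,.014),4)[:2].tolist() for q in cv2.boxPoints(cv2.minAreaRect(np.c_[x,y].astype(np.float32)))] if n!="coupler" else "")
E
```

```text
(364, 399, 3) (416, 364, 3)
machine [[289.5, 234.5, 0.67]] [[282.6, 200.3, 0.73], [259.6, 189.5, 0.42]]
flap_hinge [[285.6, 201.7, 0.81], [411.6, 318.1, 0.62]] [[258.7, 190.7, 0.66]]
flap_edge [[276.0, 168.7, 0.67]] [[255.4, 192.2, 0.54]]
nipple [[276.3, 228.9, 0.69]] [[300.7, 211.1, 0.79]]
holder [[287.5, 351.7, 0.85], [354.2, 325.7, 0.49]] [[412.5, 243.0, 0.56]]
coupler [[291.0, 350.4, 0.64], [225.8, 371.3, 0.57]] [[418.7, 282.9, 0.83], [413.5, 237.5, 0.74]]
coupler_grip [[224.3, 335.2, 0.62], [290.7, 314.3, 0.61]] [[427.4, 284.6, 0.73], [423.5, 235.6, 0.55]]
glue [] [[239.0, 278.1, 0.73]]
tin [[351.2, 324.5, 0.81]] [[399.2, 189.7, 0.66]]
tray [[218.4, 185.6, 0.59]] [[174.0, 246.8, 0.75]]
hinge [0.6045 0.0818 0.0721] 0.0186
edge [0.5691 0.0874 0.1649] 0.0116
nipple [ 0.5418 -0.0295  0.0698] 0.0029
mach [0.5864 0.0256 0.0072] 0.0013
grip [ 0.4755 -0.3366  0.092 ] 0.0021
coup [ 4.834e-01 -3.301e-01 -1.000e-04] 0.0073
holder [ 0.4736 -0.3404  0.0065] 0.013
glue [0.367 0.133 0.09 ]
tin [ 0.616 -0.293  0.075]
mal [ 0.756 -0.309  0.03 ]
pli [ 0.327 -0.2    0.01 ]
purple [ 0.359 -0.331  0
[... 154 characters left out ...]
]
s coupler 0.89 212 237 325 377 957 [224.5 350.5] 
s coupler 0.86 277 301 302 339 704 [289.4 322.4] 
s holder 0.63 265 312 314 371 2006 [289.  346.6] [[0.4234, -0.3715], [0.4613, -0.2385], [0.5509, -0.2672], [0.5019, -0.3966]]
t machine 0.64 230 329 152 245 6571 [279.7 198.6] [[0.516, 0.1821], [0.7312, 0.1398], [0.6719, -0.1141], [0.4609, -0.0642]]
t machine 0.57 395 436 220 258 830 [415.2 238.8] [[0.453, -0.2777], [0.5403, -0.3102], [0.5091, -0.4043], [0.4223, -0.3705]]
t coupler 0.6 411 430 230 246 255 [420.4 237.5] 
t coupler 0.55 413 436 275 292 327 [424.5 283.8] 
t holder 0.81 395 436 219 258 860 [414.5 238.3] [[0.4527, -0.2757], [0.5408, -0.3085], [0.5091, -0.4043], [0.4215, -0.3702]]
```

View pics/c.png

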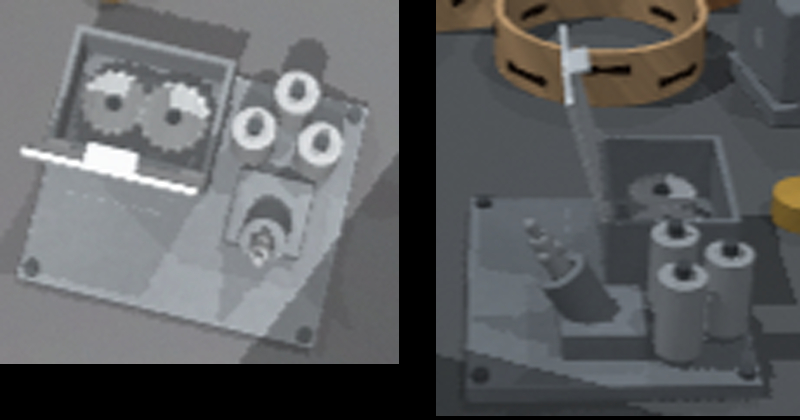

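The crop shows base corners, axle tops, case rim corners, flap free edge (top crop (22,152)–(197,190)) and the nipple tip (top crop (262,262), side crop (529,222)). I'll fit the machine pose to these points.

```bash
cat > fit.py <<'E'
from h import *
C=np.load("cal.npz")
P={k:dict(image=np.zeros((420,560)),**{q:C[k+"_"+q] for q in("R","t","vfov","cx","cy","k1")}) for k in"st"}
T=lambda x,y:((x+.5)/3.47+225-.5,(y+.5)/3.47+145-.5)
S=lambda x,y:((x+.5-436)/3.47+240-.5,(y+.5)/3.47+150-.5)
obs=[("t",T(17,279),(-100,120,14)),("t",T(311,349),(-100,-120,14)),("t",T(369,107),(100,-120,14)),
("t",T(255,124),(45,-36,89)),("t",T(321,144),(45,-87,89)),("t",T(299,90),(80,-61,89)),
("t",T(80,30),(95,115,72)),("t",T(236,63),(95,-10,72)),
("s",S(472,195),(-100,120,14)),("s",S(467,400),(-100,-120,0)),("s",S(676,228),(45,-36,89)),("s",S(683,268),(45,-87,89)),("s",S(731,246),(80,-61,89)),
("s",S(718,137),(95,115,72)),("s",S(738,218),(95,-10,72))]
fl=[("t",T(22,152),(100,115)),("t",T(197,190),(100,-10)),("s",S(563,28),(100,115)),("s",S(570,103),(100,-10))]
nip=[("t",T(262,262),46),("s",S(529,222),46),("s",S(562,280),0),("t",(302,211.5),0),("s",(276.6,228.5),0)]
def W(m,X):
    c,s=np.cos(m[2]),np.sin(m[2]);return np.array([m[0]+c*X[0]-s*X[1],m[1]+s*X[0]+c*X[1],X[2]])
def res(v,full=0):
    m=v[:3];r=[proj(P[k],W(m,np.array(X)/1000))-u for k,u,X in obs]
    a=v[3]
    for k,u,(d,y) in fl:
        d=d/1000;X=(d*np.cos(a)-.0025*np.sin(a),y/1000,.072+d*np.sin(a)+.0025*np.cos(a));r.append(proj(P[k],W(m,X))-u)
    for k,u,d in nip:
        d=d/1000;r.append(proj(P[k],W(m,(v[4]-.5*d,v[5],.068+d*.866)))-u)
    # per-camera calibration offsets, weak prior
    r=[x-(v[6:8] if k=="s" else v[8:10]) for x,k in zip(r,[o[0] for o in obs+fl+nip])]
    return np.array(r) if full else np.r_[np.ravel(r),v[6:]*1.5]
if __name__=="__main__":
    v=least_squares(res,[.586,.025,-.25,1.9,-.04,-.06,0,0,0,0],loss="soft_l1",x_scale=[.1,.1,.1,.1,.1,.1,1,1,1,1]).x
    print(np.round(v,4));print(np.round(res(v,1),1).tolist())
    np.save("m.npy",v[:6])
    m=v[:3];print("nipple",W(m,(v[4],v[5],.068)),"hinge",W(m,(0,.0525,.072)),"edge",W(m,(.1*np.cos(v[3]),.0525,.072+.1*np.sin(v[3]))))
    o=v[6:8],v[8:10]
    X,e=tri(P["s"],np.array((289.5,316.5))-0*o[0],P["t"],(423.7,237));print(X,e)
    for h in(.106,.08,.06):
        pass
    # coupler: grip top centre (z .116) ; holder mask centroid-ish
    print("coup top",atz(P["t"],(424.5,236.5),.116))
E
python3 fit.py
python3 - <<'E'
from h import *
s=env.capture("side");t=env.capture("top")
a=cv2.resize(t["image"][210:270,385:450],None,fx=6,fy=6,interpolation=cv2.INTER_CUBIC)
b=cv2.resize(s["image"][295:377,255:320],None,fx=6,fy=6,interpolation=cv2.INTER_CUBIC)
c=np.zeros((500,800,3),np.uint8);c[:a.shape[0],:a.shape[1]]=a;c[:b.shape[0],400:400+b.shape[1]]=b
cv2.imwrite("pics/d.png",c)
E
```

```text
[ 0.586   0.0285 -0.2311  1.8339 -0.0327 -0.0649 -0.1352 -0.2272  0.13
 -0.1406]
[[-0.3, -0.2], [1.0, 0.5], [0.3, 0.2], [0.0, 0.6], [0.3, -0.6], [-0.2, -0.1], [-0.6, -1.4], [0.1, -0.4], [-0.8, 1.0], [-0.6, 1.2], [-0.2, -1.3], [-0.0, -0.9], [-0.2, -0.9], [0.3, 0.0], [0.7, 1.6], [-0.4, -0.7], [0.0, 0.4], [-0.1, -0.8], [-0.1, 0.5], [0.3, -0.1], [0.3, 0.5], [0.5, -2.0], [-0.1, 2.3], [-0.1, -0.1]]
nipple [ 0.53929483 -0.02724456  0.068     ] hinge [0.59804018 0.07956193 0.072     ] edge [0.57272776 0.08551842 0.16855984]
[ 0.47731361 -0.33463789  0.0957481 ] 0.001351748058480316
coup top [ 0.47567404 -0.32983179  0.116     ]
```

View pics/d.png

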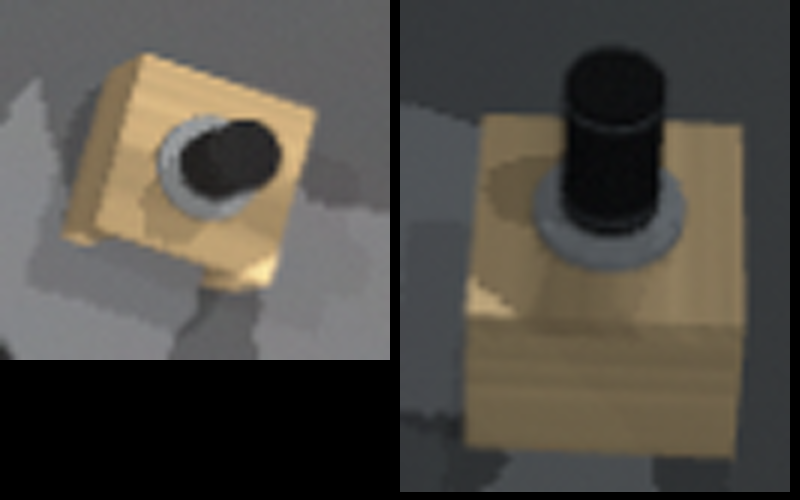

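The crop shows the coupler cap in the top view at about (245,155), i.e. pixel (425.8,235.8), and in the side view at (614,85), i.e. pixel (290.7,309.2). First move: close the fingers, travel towards the flap and align the yaw.

move_arm(plan=[{"dp":[0.54,-0.602,0],"rot":[0,0,0.0722],"gripper":-1},{"dp":[0.54,-0.602,0],"rot":[0,0,0.0722],"gripper":-1},{"dp":[0.54,-0.602,0],"rot":[0,0,0.0722],"gripper":-1},{"dp":[0.54,-0.602,0],"rot":[0,0,0.0722],"gripper":-1},{"dp":[0.54,-0.602,0],"rot":[0,0,0.0722],"gripper":-1}], force=20)

```text
clock: 3.42
position: [0.2395, -0.4261, 0.2333]
tcp_rot: [0.0, 0.993, -0.119, 0.0]
force: [1.2, 0.0, 0.6]
gripper_width: 0.0607
grasp_force: 0.0
```

```bash
cat > go.py <<'E'
from h import *
import sys
def tool(target,R):
    st=env.state();q=st["tcp_rot"];R0=Rn.from_quat([*q[1:],q[0]])
    d=R0.inv().apply(np.array(target)-st["position"]);r=(R0.inv()*R).as_rotvec()/(2*np.pi)
    print("pos",np.round(st["position"],4),"clk",round(st["clock"],2),"w",round(st["gripper_width"],4),"gf",round(float(st["grasp_force"]),1),"F",np.round(st["force"],1),"q",np.round(st["q"],2));print("dp",np.round(d,4).tolist(),"rot",np.round(r,4).tolist())
def down(yaw):
    c,s=np.cos(yaw),np.sin(yaw);return Rn.from_matrix(np.array([[c,s,0],[s,-c,0],[0,0,-1.]]))
if __name__=="__main__":
    a=[float(x) for x in sys.argv[1:]];tool(a[:3],down(a[3]))
E
python3 go.py .5299 .0956 .233 -.231
python3 - <<'E'
from fit import *
t=P["t"];s=P["s"]
uT=(425.8-.4,235.8-.4);uS=(290.7-.4,309.2-.4)
print("cap top",atz(t,uT,.116),"side",atz(s,uS,.116),tri(s,uS,t,uT))
print("flange",atz(t,(385+210/6-.4,210+167/6-.4),.066),atz(s,(255+211/6-.4,295+209/6-.4),.066))
for u in((150,55),(315,108),(275,262),(97,230)):print(atz(t,(385+u[0]/6-.4,210+u[1]/6-.4),.06)[:2])
E
```

```text
pos [ 0.2395 -0.4261  0.2333] clk 3.42 w 0.0607 gf 0.0 F [1.2 0.  0.6] q [-1.06  0.14  1.92  0.    1.08  0.75]
dp [0.1593, -0.5754, 0.0003] rot [0.0, -0.0, -0.0011]
cap top [ 0.47842562 -0.33224217  0.116     ] side [ 0.47819175 -0.33649512  0.116     ] (array([ 0.47901632, -0.33337888,  0.11277701]), np.float64(0.00045294867117475743))
flange [ 0.47874611 -0.33347902  0.066     ] [ 0.47869968 -0.33734137  0.066     ]
[ 0.52863259 -0.31090331]
[ 0.50549655 -0.38359892]
[ 0.43804831 -0.3623959 ]
[ 0.45184459 -0.28442635]
```

move_arm(plan=[{"dp":[0.159,-0.575,0],"rot":[0,0,0],"gripper":-1},{"dp":[0.159,-0.575,0],"rot":[0,0,0],"gripper":-1},{"dp":[0.159,-0.575,0],"rot":[0,0,0],"gripper":-1},{"dp":[0.159,-0.575,0],"rot":[0,0,0],"gripper":-1},{"dp":[0.159,-0.575,0],"rot":[0,0,0],"gripper":-1}])

```text
clock: 3.83
position: [0.3398, -0.2434, 0.2336]
tcp_rot: [0.0, 0.993, -0.116, 0.0]
force: [0.6, -0.3, 0.2]
gripper_width: 0.0273
grasp_force: 0.0
```

```bash
python3 go.py .5299 .0956 .233 -.231
```

```text
pos [ 0.3398 -0.2434  0.2336] clk 3.83 w 0.0273 gf 0.0 F [ 0.6 -0.3  0.2] q [-0.63  0.02  2.05  0.    1.07  1.18]
dp [0.1069, -0.3737, 0.0006] rot [0.0001, -0.0002, -0.0002]
```

move_arm(plan=[{"dp":[0.107,-0.374,0],"rot":[0,0,0],"gripper":-1},{"dp":[0.107,-0.374,0],"rot":[0,0,0],"gripper":-1},{"dp":[0.107,-0.374,0],"rot":[0,0,0],"gripper":-1},{"dp":[0.107,-0.374,0],"rot":[0,0,0],"gripper":-1},{"dp":[0.107,-0.374,0],"rot":[0,0,0],"gripper":-1}])

```text
clock: 4.25
position: [0.4418, -0.0613, 0.2337]
tcp_rot: [0.0, 0.993, -0.116, 0.001]
force: [2.1, -0.6, 0.4]
gripper_width: 0.0007
grasp_force: 0.0
```

move_arm(plan=[{"dp":[0.05,-0.174,0],"rot":[0,0,0],"gripper":-1},{"dp":[0.05,-0.174,0],"rot":[0,0,0],"gripper":-1},{"dp":[0.05,-0.174,0],"rot":[0,0,0],"gripper":-1},{"dp":[0.05,-0.174,0],"rot":[0,0,0],"gripper":-1},{"dp":[0.05,-0.174,0],"rot":[0,0,0],"gripper":-1}])

```text
clock: 4.67
position: [0.532, 0.0988, 0.2335]
tcp_rot: [-0.001, 0.993, -0.115, 0.001]
force: [0.0, -0.6, 0.4]
gripper_width: 0.0002
grasp_force: 0.0
```

```bash
python3 go.py .5299 .0956 .139 -.231
python3 - <<'E'
from fit import *
s=env.capture("side");m=np.load("m.npy")
b=cv2.resize(s["image"][110:270,220:360],None,fx=3.5,fy=3.5,interpolation=cv2.INTER_CUBIC);cv2.imwrite("pics/e.png",b)
E
```

```text
pos [0.532  0.0988 0.2335] clk 4.67 w 0.0002 gf 0.0 F [ 0.  -0.6  0.4] q [0.18 0.22 1.81 0.   1.1  1.98]
dp [-0.0015, 0.0038, 0.0945] rot [-0.0003, -0.0003, 0.0002]
```

move_arm(plan=[{"dp":[-0.001,0.003,0.04],"rot":[0,0,0],"gripper":-1},{"dp":[-0.001,0.003,0.075],"rot":[0,0,0],"gripper":-1},{"dp":[-0.001,0.003,0.0945],"rot":[0,0,0],"gripper":-1},{"dp":[-0.001,0.003,0.0945],"rot":[0,0,0],"gripper":-1},{"dp":[-0.001,0.003,0.0945],"rot":[0,0,0],"gripper":-1}])

```text
clock: 5.13
position: [0.5271, 0.0909, 0.1384]
tcp_rot: [0.0, 0.993, -0.116, -0.001]
force: [-0.2, -0.5, 0.6]
gripper_width: 0.0004
grasp_force: 0.0
```

move_arm(plan=[{"dp":[0.02,0,0],"rot":[0,0,0],"gripper":-1},{"dp":[0.04,0,0],"rot":[0,0,0],"gripper":-1},{"dp":[0.06,0,0],"rot":[0,0,0],"gripper":-1},{"dp":[0.082,0,0],"rot":[0,0,0],"gripper":-1},{"dp":[0.104,0,0],"rot":[0,0,0],"gripper":-1}])

```text
clock: 5.55
position: [0.631, 0.0672, 0.1415]
tcp_rot: [-0.0, 0.993, -0.116, 0.001]
force: [-0.1, -0.4, 0.1]
gripper_width: 0.0007
grasp_force: 0.2
```

```bash
python3 go.py .5299 .0956 .139 -.231
python3 - <<'E'
from fit import *
s=env.capture("side")
b=cv2.resize(s["image"][110:270,220:360],None,fx=3.5,fy=3.5,interpolation=cv2.INTER_CUBIC);cv2.imwrite("pics/f.png",b)
E
```

```text
pos [0.631  0.0672 0.1415] clk 5.55 w 0.0007 gf 0.2 F [-0.1 -0.4  0.1] q [0.1  0.46 1.69 0.   0.99 1.91]
dp [-0.1049, -0.0044, 0.0022] rot [-0.0001, -0.0004, -0.0002]
```

View pics/f.png

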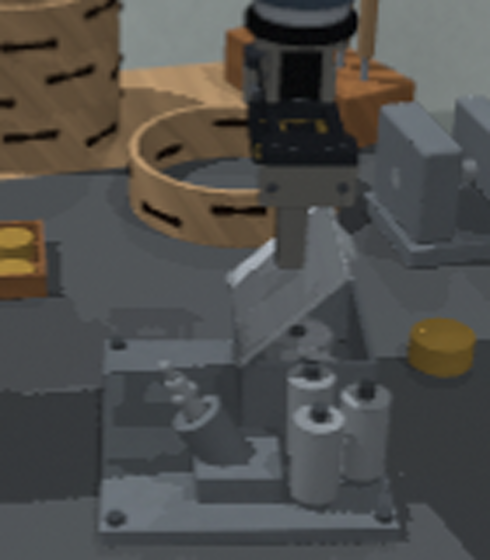

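The flap is about half shut (45°), with the closed fingertips on its outer face at crop (292,262). Continuing the arc down.

move_arm(plan=[{"dp":[0.015,0,0.007],"rot":[0,0,0],"gripper":-1},{"dp":[0.032,0,0.016],"rot":[0,0,0],"gripper":-1},{"dp":[0.037,0,0.027],"rot":[0,0,0],"gripper":-1},{"dp":[0.042,0,0.037],"rot":[0,0,0],"gripper":-1},{"dp":[0.044,0,0.044],"rot":[0,0,0],"gripper":-1}])

```text
clock: 6.02
position: [0.6722, 0.0575, 0.095]
tcp_rot: [-0.0, 0.993, -0.116, 0.0]
force: [-18.6, -1.0, 83.4]
gripper_width: 0.0002
grasp_force: 43.6
```

move_arm(plan=[{"dp":[0,0,0.001],"rot":[0,0,0],"gripper":-1},{"dp":[0,0,0.002],"rot":[0,0,0],"gripper":-1},{"dp":[0,0,0.003],"rot":[0,0,0],"gripper":-1},{"dp":[0,0,0.003],"rot":[0,0,0],"gripper":-1},{"dp":[0,0,0.003],"rot":[0,0,0],"gripper":-1}])

```text
clock: 6.43
position: [0.672, 0.0576, 0.0957]
tcp_rot: [0.0, 0.993, -0.116, 0.001]
force: [-10.2, -3.0, 29.7]
gripper_width: 0.0001
grasp_force: 15.1
```

```bash
python3 go.py .4787 -.3345 .233 -.231
python3 - <<'E'
from fit import *
s=env.capture("side")
b=cv2.resize(s["image"][110:270,220:360],None,fx=3.5,fy=3.5,interpolation=cv2.INTER_CUBIC);cv2.imwrite("pics/g.png",b)
E
```

```text
pos [0.672  0.0576 0.0957] clk 6.43 w 0.0001 gf 15.1 F [-10.2  -3.   29.7] q [ 0.08  0.57  1.62 -0.    0.95  1.89]
dp [-0.0979, 0.426, -0.1373] rot [0.0, -0.0002, -0.0001]
```

View pics/g.png

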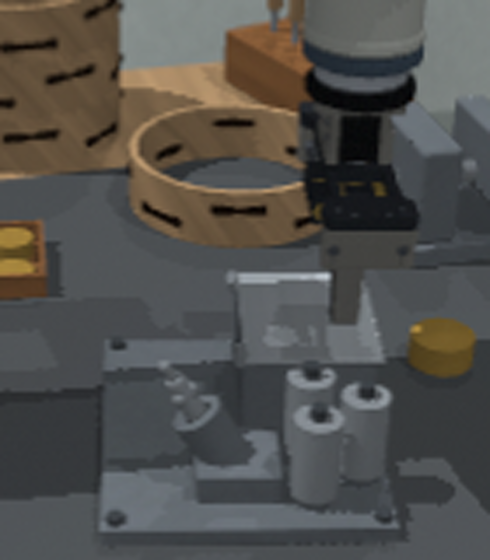

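The flap now lies flat on the case: its face is at crop (235–385, 275–360), and the fingertip height of 0.077 agrees. Next I lift and go to the coupler.

move_arm(plan=[{"dp":[0,0,-0.04],"rot":[0,0,0],"gripper":-1},{"dp":[0,0,-0.08],"rot":[0,0,0],"gripper":-1},{"dp":[-0.003,0.01,-0.12],"rot":[0,0,0],"gripper":1},{"dp":[-0.01,0.04,-0.137],"rot":[0,0,0],"gripper":1},{"dp":[-0.02,0.08,-0.137],"rot":[0,0,0],"gripper":1}])

```text
clock: 6.9
position: [0.6367, -0.0142, 0.2343]
tcp_rot: [-0.001, 0.993, -0.114, 0.004]
force: [1.0, -0.5, 0.6]
gripper_width: 0.0182
grasp_force: 0.0
```

move_arm(plan=[{"dp":[-0.078,0.346,0],"rot":[0,0,0],"gripper":1},{"dp":[-0.078,0.346,0],"rot":[0,0,0],"gripper":1},{"dp":[-0.078,0.346,0],"rot":[0,0,0],"gripper":1},{"dp":[-0.078,0.346,0],"rot":[0,0,0],"gripper":1},{"dp":[-0.078,0.346,0],"rot":[0,0,0],"gripper":1}])

```text
clock: 7.32
position: [0.5411, -0.2037, 0.2289]
tcp_rot: [-0.0, 0.993, -0.115, -0.0]
force: [1.5, -0.3, 0.3]
gripper_width: 0.0518
grasp_force: 0.0
```

```bash
python3 go.py .4787 -.334 .2 -.231
```

```text
pos [ 0.5411 -0.2037  0.2289] clk 7.32 w 0.0518 gf 0.0 F [ 1.5 -0.3  0.3] q [-0.36  0.29  1.74  0.    1.12  1.44]
dp [-0.0309, 0.1411, 0.0289] rot [-0.0, 0.0, -0.0001]
```

move_arm(plan=[{"dp":[-0.031,0.141,0],"rot":[0,0,0],"gripper":1},{"dp":[-0.031,0.141,0],"rot":[0,0,0],"gripper":1},{"dp":[-0.031,0.141,0],"rot":[0,0,0],"gripper":1},{"dp":[-0.031,0.141,0.01],"rot":[0,0,0],"gripper":1},{"dp":[-0.031,0.141,0.03],"rot":[0,0,0],"gripper":1}])

```text
clock: 7.73
position: [0.4792, -0.3369, 0.2007]
tcp_rot: [0.002, 0.993, -0.117, 0.002]
force: [-0.5, 0.6, -0.5]
gripper_width: 0.0848
grasp_force: 0.0
```

```bash
sleep 0; python3 go.py .4787 -.334 .09 -.231; python3 - <<'E'
from h import *
s=env.capture("side");t=env.capture("top")
for p in(s,t):
  print([np.round(m["location"],1).tolist()+[round(m["conf"],2)] for m in env.mark_of(p,"coupler_grip")[:3]],[np.round(m["location"],1).tolist()+[round(m["conf"],2)] for m in env.mark_of(p,"holder")[:2]])
E
python3 go.py .4787 -.334 .09 -.231
```

```text
pos [ 0.4792 -0.3369  0.2007] clk 7.73 w 0.0848 gf 0.0 F [-0.5  0.6 -0.5] q [-0.61  0.32  1.75 -0.    1.06  1.19]
dp [-0.0016, -0.003, 0.1107] rot [0.0004, -0.0006, -0.0007]
[[290.6, 320.5, 0.68], [223.9, 337.1, 0.64]] [[289.4, 354.5, 0.9], [275.1, 227.0, 0.62]]
[[426.2, 281.4, 0.87], [424.4, 236.4, 0.73]] [[414.5, 241.6, 0.57]]
pos [ 0.481  -0.3323  0.1997] clk 8.03 w 0.092 gf 0.0 F [ 0.5 -0.4  1. ] q [-0.61  0.32  1.76  0.    1.06  1.19]
dp [-0.0019, 0.0022, 0.1097] rot [0.0, -0.0001, 0.0]
```

move_arm(plan=[{"dp":[-0.002,0.002,0.03],"rot":[0,0,0],"gripper":1},{"dp":[-0.002,0.002,0.06],"rot":[0,0,0],"gripper":1},{"dp":[-0.002,0.002,0.09],"rot":[0,0,0],"gripper":1},{"dp":[-0.002,0.002,0.11],"rot":[0,0,0],"gripper":1},{"dp":[-0.002,0.002,0.11],"rot":[0,0,0],"gripper":1}])

```text
clock: 8.45
position: [0.4766, -0.3322, 0.0858]
tcp_rot: [-0.001, 0.993, -0.115, -0.002]
force: [-0.6, 0.8, 0.4]
gripper_width: 0.0919
grasp_force: 0.0
```

move_arm(plan=[{"dp":[0,0,0],"rot":[0,0,0],"gripper":-1},{"dp":[0,0,0],"rot":[0,0,0],"gripper":-1},{"dp":[0,0,0],"rot":[0,0,0],"gripper":-1},{"dp":[0,0,0],"rot":[0,0,0],"gripper":-1},{"dp":[0,0,0],"rot":[0,0,0],"gripper":-1}], force=40)

```text
clock: 8.87
position: [0.4786, -0.3347, 0.0901]
tcp_rot: [0.0, 0.993, -0.116, 0.001]
force: [0.6, -0.4, 0.6]
gripper_width: 0.0608
grasp_force: 0.0
```

move_arm(plan=[{"dp":[0,0,0],"rot":[0,0,0],"gripper":-1},{"dp":[0,0,0],"rot":[0,0,0],"gripper":-1},{"dp":[0,0,0],"rot":[0,0,0],"gripper":-1},{"dp":[0,0,0],"rot":[0,0,0],"gripper":-1},{"dp":[0,0,0],"rot":[0,0,0],"gripper":-1}], force=40)

```text
clock: 9.28
position: [0.4779, -0.3343, 0.0888]
tcp_rot: [-0.0, 0.993, -0.116, -0.0]
force: [0.2, -0.2, 1.4]
gripper_width: 0.0294
grasp_force: 40.0
```

```bash
python3 go.py .4787 -.334 .233 -.231
```

```text
pos [ 0.4779 -0.3343  0.0888] clk 9.28 w 0.0294 gf 40.0 F [ 0.2 -0.2  1.4] q [-0.61  0.46  1.84  0.    0.84  1.19]
dp [0.0007, -0.0005, -0.1442] rot [-0.0, 0.0, -0.0002]
```

move_arm(plan=[{"dp":[0,0,-0.02],"rot":[0,0,0],"gripper":-1},{"dp":[0,0,-0.06],"rot":[0,0,0],"gripper":-1},{"dp":[0,0,-0.1],"rot":[0,0,0],"gripper":-1},{"dp":[0,0,-0.14],"rot":[0,0,0],"gripper":-1},{"dp":[0,0,-0.16],"rot":[0,0,0],"gripper":-1}])

```text
clock: 9.7
position: [0.4791, -0.3352, 0.2534]
tcp_rot: [0.001, 0.993, -0.116, 0.002]
force: [0.9, -0.1, -3.2]
gripper_width: 0.0296
grasp_force: 40.0
```

```bash
cat > nip.py <<'E'
from go import *
import sys
yaw=-.231
def nt(N,d,lift=0,L=.0790):
    mx=np.array([np.cos(yaw),np.sin(yaw),0]);my=np.array([-mx[1],mx[0],0])
    a=-.5*mx+np.array([0,0,np.sqrt(.75)])
    R=Rn.from_matrix(np.c_[np.cross(-my,-a),-my,-a])
    tool(np.array(N)+(L+d)*a+[0,0,lift],R)
if __name__=="__main__":
    A=[float(x) for x in sys.argv[1:]]
    nt(A[:3],A[3],A[4])
E
python3 nip.py .5393 -.0272 .068 .06 .06
```

```text
pos [ 0.4791 -0.3352  0.2534] clk 9.7 w 0.0296 gf 40.0 F [ 0.9 -0.1 -3.2] q [-0.61  0.27  1.7  -0.    1.16  1.19]
dp [-0.0817, -0.3135, 0.0041] rot [0.0003, 0.0826, -0.0001]
```

move_arm(plan=[{"dp":[-0.008,-0.03,0],"rot":[0,0.015,0],"gripper":-1},{"dp":[-0.018,-0.07,0],"rot":[0,0.033,0],"gripper":-1},{"dp":[-0.028,-0.11,0],"rot":[0,0.05,0],"gripper":-1},{"dp":[-0.038,-0.15,0],"rot":[0,0.066,0],"gripper":-1},{"dp":[-0.048,-0.19,0],"rot":[0,0.0826,0],"gripper":-1}])

```text
clock: 10.12
position: [0.4738, -0.1371, 0.2489]
tcp_rot: [0.029, 0.959, -0.113, 0.257]
force: [1.7, -0.6, -2.9]
gripper_width: 0.0292
grasp_force: 40.0
```

```bash
python3 nip.py .5393 -.0272 .068 .06 .06
```

```text
pos [ 0.4738 -0.1371  0.2489] clk 10.12 w 0.0292 gf 40.0 F [ 1.7 -0.6 -2.9] q [-0.31 -0.11  2.25  0.09  0.48  1.42]
dp [-0.0273, -0.1219, -0.015] rot [-0.0, -0.0, -0.0004]
```

move_arm(plan=[{"dp":[-0.008,-0.036,-0.005],"rot":[0,0,0],"gripper":-1},{"dp":[-0.016,-0.072,-0.01],"rot":[0,0,0],"gripper":-1},{"dp":[-0.024,-0.105,-0.014],"rot":[0,0,0],"gripper":-1},{"dp":[-0.027,-0.121,-0.015],"rot":[0,0,0],"gripper":-1},{"dp":[-0.027,-0.121,-0.015],"rot":[0,0,0],"gripper":-1}])

```text
clock: 10.53
position: [0.4721, -0.0099, 0.2482]
tcp_rot: [0.029, 0.96, -0.11, 0.255]
force: [0.7, 0.3, -2.5]
gripper_width: 0.0293
grasp_force: 40.0
```

move_arm(plan=[{"dp":[0,0,0],"rot":[0,0,0],"gripper":-1},{"dp":[0,0,0],"rot":[0,0,0],"gripper":-1},{"dp":[0,0,0],"rot":[0,0,0],"gripper":-1},{"dp":[0,0,0],"rot":[0,0,0],"gripper":-1},{"dp":[0,0,0],"rot":[0,0,0],"gripper":-1}])

```text
clock: 10.95
position: [0.4725, -0.0146, 0.2483]
tcp_rot: [0.03, 0.96, -0.113, 0.255]
force: [-0.6, 0.3, -2.6]
gripper_width: 0.0293
grasp_force: 40.0
```

```bash
python3 nip.py .5393 -.0272 .068 .06 .0; python3 - <<'E'
from h import *
s=env.capture("side");t=env.capture("top")
for p in(s,t):
  for n in("coupler","coupler_grip","nipple","flap_edge","flap_hinge"):print(n,[np.round(m["location"],1).tolist()+[round(m["conf"],2)] for m in env.mark_of(p,n)[:3]])
b=cv2.resize(s["image"][140:270,230:340],None,fx=4.4,fy=4.4,interpolation=cv2.INTER_CUBIC)
a=cv2.resize(t["image"][150:250,255:330],None,fx=4.2,fy=4.2,interpolation=cv2.INTER_CUBIC)
c=np.zeros((600,800,3),np.uint8);c[:a.shape[0],:a.shape[1]]=a;c[:b.shape[0],316:316+b.shape[1]]=b
cv2.imwrite("pics/h.png",c)
E
```

```text
pos [ 0.4725 -0.0146  0.2483] clk 10.95 w 0.0293 gf 40.0 F [-0.6  0.3 -2.6] q [ 0.07 -0.14  2.27 -0.3   0.53  2.1 ]
dp [-0.0311, -0.0031, 0.0512] rot [0.0002, 0.0008, -0.0004]
coupler [[223.3, 370.4, 0.9], [267.1, 185.4, 0.84]]
coupler_grip [[224.7, 338.5, 0.7], [245.2, 156.0, 0.6]]
nipple [[278.5, 227.7, 0.68]]
flap_edge [[324.2, 198.9, 0.66], [353.0, 324.8, 0.23]]
flap_hinge [[287.4, 201.0, 0.68], [289.0, 352.0, 0.57]]
coupler [[414.9, 284.3, 0.86], [299.8, 214.6, 0.61]]
coupler_grip [[298.5, 227.8, 0.81], [426.2, 284.6, 0.73]]
nipple [[303.3, 209.8, 0.45], [174.2, 246.0, 0.17]]
flap_edge [[271.4, 154.3, 0.73]]
flap_hinge [[262.4, 188.3, 0.9]]
```

View pics/h.png

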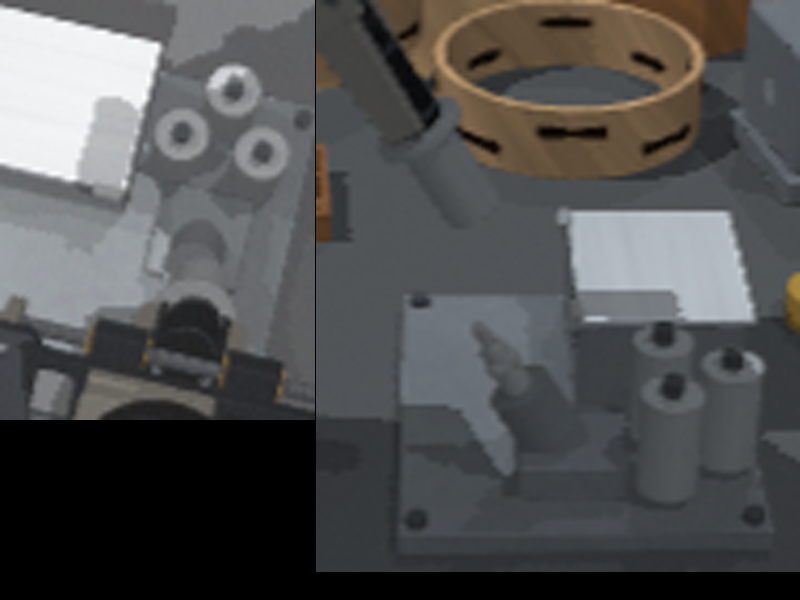

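Side crop: coupler mouth at about (476,211), flange (425,130), nipple tip (478,327), seat (521,388), flap flat. Top crop: coupler nose at about (198,265). Next I check the calibration against the known tool pose.

```bash
python3 - <<'E'
from fit import *
st=env.state();q=st["tcp_rot"];R=Rn.from_quat([*q[1:],q[0]]);z=R.as_matrix()[:,2];y=R.as_matrix()[:,1];M=st["position"]+.079*z
S2=lambda p:((p-[230,140]+.5)*4.4+[316,0]).round(0)
T2=lambda p:((p-[255,150]+.5)*4.2).round(0)
for n,d in(("mouth",0),("flangebot",.05),("flangetop",.056)):
    X=M-d*z;print(n,S2(proj(P["s"],X)),T2(proj(P["t"],X)))
    for sg in(-1,1):
      r=.015 if d==0 else .023
      print("  edges",S2(proj(P["s"],X+sg*r*R.as_matrix()[:,0])),T2(proj(P["t"],X+sg*r*y)))
v=np.load("m.npy");m=v[:3]
for d in(0,.018,.032,.046):
    X=W(m,(v[4]-.5*d,v[5],.068+d*.866));print("nip",d,np.round(X,4),S2(proj(P["s"],X)),T2(proj(P["t"],X)))
X=W(m,(v[4],v[5],.068));mx=np.array([np.cos(m[2]),np.sin(m[2]),0]);xx=.866*mx+[0,0,.5]
for s_ in(-1,1):print("seat edge",S2(proj(P["s"],X+s_*.018*xx)))
for a in((45,-36,89),(45,-87,89),(80,-61,89)):
    X=W(m,np.array(a)/1000);print("axle",S2(proj(P["s"],X)),T2(proj(P["t"],X)))
E
```

```text
mouth [469. 209.] [199. 287.]
  edges [443. 222.] [173. 281.]
  edges [495. 196.] [225. 293.]
flangebot [419. 132.] [192. 320.]
  edges [378. 153.] [149. 310.]
  edges [459. 111.] [234. 330.]
flangetop [412. 123.] [191. 324.]
  edges [372. 143.] [148. 314.]
  edges [453. 102.] [233. 334.]
nip 0 [ 0.5393 -0.0272  0.068 ] [522. 390.] [200. 269.]
nip 0.018 [ 0.5305 -0.0252  0.0836] [506. 366.] [197. 279.]
nip 0.032 [ 0.5237 -0.0236  0.0957] [493. 347.] [195. 287.]
nip 0.046 [ 0.5169 -0.022   0.1078] [479. 328.] [193. 296.]
seat edge [493. 404.]
seat edge [552. 376.]
axle [664. 327.] [184. 132.]
axle [673. 379.] [265. 151.]
axle [733. 352.] [236.  87.]
```

```bash
cat > prof.py <<'E'
from fit import *
from scipy.ndimage import map_coordinates,gaussian_filter1d
def prof(img,p,c,d,half,w,step=.00025):
    """bright/dark edges either side of c along d: best pair with separation near 2*half; returns centre offset in mm"""
    g=img.astype(float)
    s=np.arange(-.03,.03,step);uv=np.array([proj(p,c+x*d) for x in s])
    pr=sum(map_coordinates(g[:,:,k],[uv[:,1],uv[:,0]],order=1)[None] for k in range(3))[0]/3
    G=np.abs(np.gradient(gaussian_filter1d(pr,4)))
    best=max(((min(G[i],G[j]),s[i],s[j]) for i in range(len(s)) for j in range(i,len(s)) if abs(s[j]-s[i]-2*half)<w),key=lambda t:t[0])
    return round((best[1]+best[2])*500,2),round((best[2]-best[1])*1000,1),round(best[0],1)
E
python3 - <<'E'
from prof import *
s=env.capture("side");t=env.capture("top")
st=env.state();q=st["tcp_rot"];R=Rn.from_quat([*q[1:],q[0]]).as_matrix();M=st["position"]+.079*R[:,2]
def perp(p,c,ax):  # silhouette direction: perpendicular to axis and view ray
    o=-np.array(p["R"]).T@p["t"];v=c-o;d=np.cross(ax,v);return d/np.linalg.norm(d)
for k,p in(("s",s),("t",t)):
  for d in(.008,.014,.02,.026,.032,.038):
    c=M-d*R[:,2];dd=perp(p,c,R[:,2]);
    print(k,"coupler",d,prof(p["image"],p,c,dd,.015,.004),np.round(dd,2))
v=np.load("m.npy");m=v[:3];ax=np.array([-.5*np.cos(m[2]),-.5*np.sin(m[2]),.866])
N=W(m,(v[4],v[5],.068));T0=cv2.imread("pics/t.png");S0=cv2.imread("pics/s.png")
for k,p,I in(("s",P["s"],s["image"]),("s0",P["s"],S0),("t0",P["t"],T0)):
  for d,h,w in((-.014,.018,.004),(-.010,.018,.004),(-.005,.018,.004),(.008,.008,.003),(.011,.008,.003),(.025,.008,.003),(.028,.008,.003),(.040,.004,.002)):
    c=N+d*ax;dd=perp(p,c,-ax);print(k,"nip",d,prof(I,p,c,dd,h,w),np.round(dd,2))
E
```

```text
s coupler 0.008 (np.float64(1.0), np.float64(31.0), np.float64(0.5)) [0.88 0.06 0.48]
s coupler 0.014 (np.float64(2.63), np.float64(33.3), np.float64(0.8)) [0.88 0.06 0.48]
s coupler 0.02 (np.float64(4.38), np.float64(33.8), np.float64(0.8)) [0.88 0.06 0.48]
s coupler 0.026 (np.float64(3.0), np.float64(31.5), np.float64(0.8)) [0.88 0.06 0.48]
s coupler 0.032 (np.float64(0.63), np.float64(29.3), np.float64(0.9)) [0.88 0.06 0.48]
s coupler 0.038 (np.float64(0.13), np.float64(27.8), np.float64(0.9)) [0.88 0.06 0.48]
t coupler 0.008 (np.float64(2.13), np.float64(33.8), np.float64(0.9)) [ 0.22  0.98 -0.  ]
t coupler 0.014 (np.float64(7.13), np.float64(27.3), np.float64(1.1)) [ 0.22  0.98 -0.  ]
t coupler 0.02 (np.float64(-6.5), np.float64(26.0), np.float64(1.4)) [ 0.22  0.98 -0.  ]
t coupler 0.026 (np.float64(0.0), np.float64(26.0), np.float64(1.5)) [ 0.22  0.98 -0.  ]
t coupler 0.032 (np.float64(-0.25), np.float64(26.0), np.float64(3.0)) [ 0.22  0.98 -0.  ]
t coupler 0.038 (np.float64(3.0), np.float64(32.0), np.float64(2.5)) [ 0.22  0.98 -0.  ]
s nip -0.014 (np.float64(4.38), np.float64(
[... 1298 characters left out ...]
8]
t0 nip -0.014 (np.float64(6.13), np.float64(34.8), np.float64(1.6)) [ 0.23  0.97 -0.  ]
t0 nip -0.01 (np.float64(6.13), np.float64(35.3), np.float64(1.9)) [ 0.23  0.97 -0.  ]
t0 nip -0.005 (np.float64(6.0), np.float64(35.5), np.float64(2.0)) [ 0.23  0.97 -0.  ]
t0 nip 0.008 (np.float64(4.38), np.float64(18.8), np.float64(3.2)) [ 0.23  0.97 -0.  ]
t0 nip 0.011 (np.float64(4.13), np.float64(18.8), np.float64(3.3)) [ 0.23  0.97 -0.  ]
t0 nip 0.025 (np.float64(-17.75), np.float64(13.0), np.float64(2.5)) [ 0.23  0.97 -0.  ]
t0 nip 0.028 (np.float64(-4.12), np.float64(14.8), np.float64(2.4)) [ 0.23  0.97 -0.  ]
t0 nip 0.04 (np.float64(5.63), np.float64(9.3), np.float64(1.2)) [ 0.23  0.97 -0.  ]
```

```bash
python3 - <<'E'
from prof import *
s=env.capture("side");t=env.capture("top")
st=env.state();q=st["tcp_rot"];R=Rn.from_quat([*q[1:],q[0]]).as_matrix();M=st["position"]+.079*R[:,2]
v=np.load("m.npy");m=v[:3];ax=np.array([-.5*np.cos(m[2]),-.5*np.sin(m[2]),.866]);N=W(m,(v[4],v[5],.068))
def perp(p,c,ax):
    o=-np.array(p["R"]).T@p["t"];d=np.cross(ax,c-o);return d/np.linalg.norm(d)
def tile(I,p,x0,y0,w,h,f,o,ax,segs):
    a=cv2.resize(I[y0:y0+h,x0:x0+w],None,fx=f,fy=f,interpolation=cv2.INTER_CUBIC)
    a=np.clip(a.astype(float)*1.6,0,255).astype(np.uint8)
    for d0,d1,r in segs:
        for d in np.linspace(d0,d1,8):
            c=o+d*ax;dd=perp(p,c,ax)
            for k,col in((-1,(0,0,255)),(1,(0,255,0))):
                u=(proj(p,c+k*r*dd)-[x0,y0]+.5)*f;cv2.circle(a,tuple(int(i) for i in u),1,col,-1)
    return a
ns=[(-.02,0,.018),(0,.032,.008),(.032,.046,.004)]
cs=[(0,.05,.015),(.05,.056,.023)]
T0=cv2.imread("pics/t.png")
A=tile(T0,P["t"],285,195,36,36,11,N,ax,ns)
B=tile(t["image"],P["t"],285,200,36,36,11,M,-R[:,2],cs)
C=tile(s["image"],P["s"],255,203,49,24+14,8,N,ax,ns)[:204*2//2+80]
D=tile(s["image"],P["s"],240,160,49,36,8,M,-R[:,2],cs)
c=np.zeros((600,800,3),np.uint8)
c[:300,:396]=A[20:320];c[:300,400:796]=B[60:360]
c[302:302+min(284,C.shape[0]),:392]=C[:284];c[302:302+284,400:792]=D[:284]
cv2.imwrite("pics/i.png",c)
E
```

```text
(no output)
```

View pics/i.png

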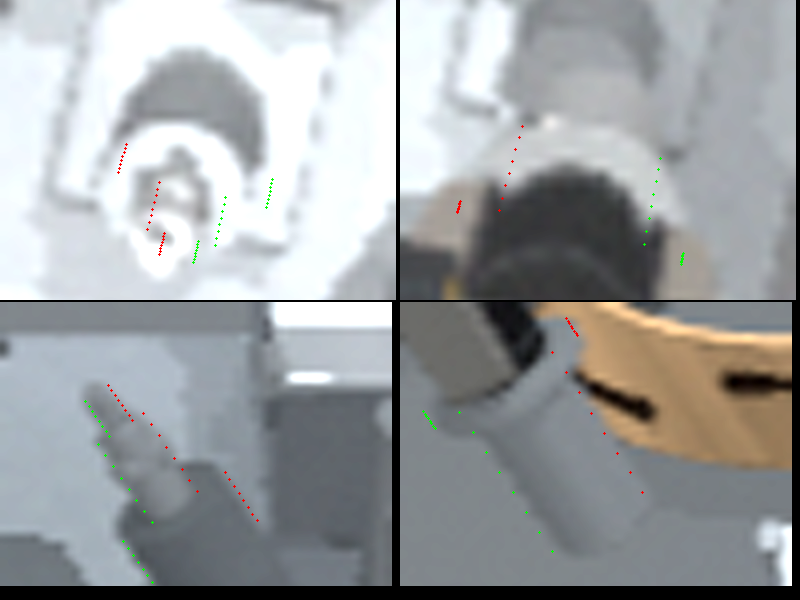

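The overlay shows the nipple about 1.7 px (≈4.4 mm) to machine +y of my fit. Its ring centre is at (174,190) against a predicted (192,190), while the side view agrees to about 0.5 mm. The coupler sits about 3 mm towards tool +x in the grip. I'll correct for both.

```bash
python3 nip.py .5375 -.0222 .0663 .053 .0
```

```text
pos [ 0.4727 -0.0135  0.2484] clk 11.75 w 0.0293 gf 40.0 F [-1.  -0.4 -2.1] q [ 0.08 -0.14  2.27 -0.3   0.53  2.1 ]
dp [-0.0344, -0.0064, 0.0584] rot [0.0001, 0.0007, -0.0001]
```

move_arm(plan=[{"dp":[-0.012,-0.0022,0.02],"rot":[0,0.0007,0],"gripper":-1},{"dp":[-0.024,-0.0044,0.04],"rot":[0,0.0007,0],"gripper":-1},{"dp":[-0.0345,-0.0064,0.0584],"rot":[0,0.0007,0],"gripper":-1},{"dp":[-0.0345,-0.0064,0.0584],"rot":[0,0.0007,0],"gripper":-1},{"dp":[-0.0345,-0.0064,0.0584],"rot":[0,0.0007,0],"gripper":-1}])

```text
clock: 12.17
position: [0.4725, -0.0071, 0.1798]
tcp_rot: [0.03, 0.96, -0.111, 0.256]
force: [0.1, 0.4, -2.5]
gripper_width: 0.0296
grasp_force: 40.0
```

move_arm(plan=[{"dp":[0,0,0],"rot":[0,0,0],"gripper":-1},{"dp":[0,0,0],"rot":[0,0,0],"gripper":-1},{"dp":[0,0,0],"rot":[0,0,0],"gripper":-1},{"dp":[0,0,0],"rot":[0,0,0],"gripper":-1},{"dp":[0,0,0],"rot":[0,0,0],"gripper":-1}])

```text
clock: 12.58
position: [0.4735, -0.0071, 0.1814]
tcp_rot: [0.03, 0.959, -0.112, 0.258]
force: [-0.1, 0.8, -2.2]
gripper_width: 0.0296
grasp_force: 40.0
```

```bash
python3 nip.py .5375 -.0222 .0663 .053 .0;python3 - <<'E'
from prof import *
s=env.capture("side");t=env.capture("top")
st=env.state();q=st["tcp_rot"];R=Rn.from_quat([*q[1:],q[0]]).as_matrix();M=st["position"]+.079*R[:,2]+.0027*R[:,0]
v=np.load("m.npy");m=v[:3];ax=np.array([-.5*np.cos(m[2]),-.5*np.sin(m[2]),.866]);N=np.array([.5398,-.0228,.0677])
def perp(p,c,ax):
    o=-np.array(p["R"]).T@p["t"];d=np.cross(ax,c-o);return d/np.linalg.norm(d)
def draw(a,p,x0,y0,f,o,ax,segs,cols):
    for d0,d1,r in segs:
        for d in np.linspace(d0,d1,8):
            c=o+d*ax;dd=perp(p,c,ax)
            for k,col in zip((-1,1),cols):
                u=(proj(p,c+k*r*dd)-[x0,y0]+.5)*f;cv2.circle(a,tuple(int(i) for i in u),1,col,-1)
def tile(I,x0,y0,w,h,f):
    a=cv2.resize(I[y0:y0+h,x0:x0+w],None,fx=f,fy=f,interpolation=cv2.INTER_CUBIC)
    return np.clip(a.astype(float)*1.6,0,255).astype(np.uint8)
ns=[(-.02,0,.018),(0,.032,.008),(.032,.046,.004)];cs=[(0,.05,.015),(.05,.056,.023)]
rg=((0,0,255),(0,255,0));yc=((0,255,255),(255,0,255))
A=tile(cv2.imread("pics/t.png"),285,195,36,36,8);draw(A,P["t"],285,195,8,N,ax,ns,rg)
B=tile(t["image"],285,195,36,48,8);draw(B,P["t"],285,195,8,M,-R[:,2],cs,yc)
C=tile(s["image"],245,175,50,60,10);draw(C,P["s"],245,175,10,N,ax,ns,rg);draw(C,P["s"],245,175,10,M,-R[:,2],cs,yc)
c=np.zeros((600,800,3),np.uint8);c[:210,:288]=A[:210];c[212:212+384,:288]=B;c[:600,295:795]=C
cv2.imwrite("pics/j.png",c)
E
```

```text
pos [ 0.4735 -0.0071  0.1814] clk 12.58 w 0.0296 gf 40.0 F [-0.1  0.8 -2.2] q [ 0.1  -0.01  2.35 -0.51  0.34  2.34]
dp [-0.0006, 0.0, 0.0005] rot [0.0, -0.0002, -0.0002]
```

View pics/j.png

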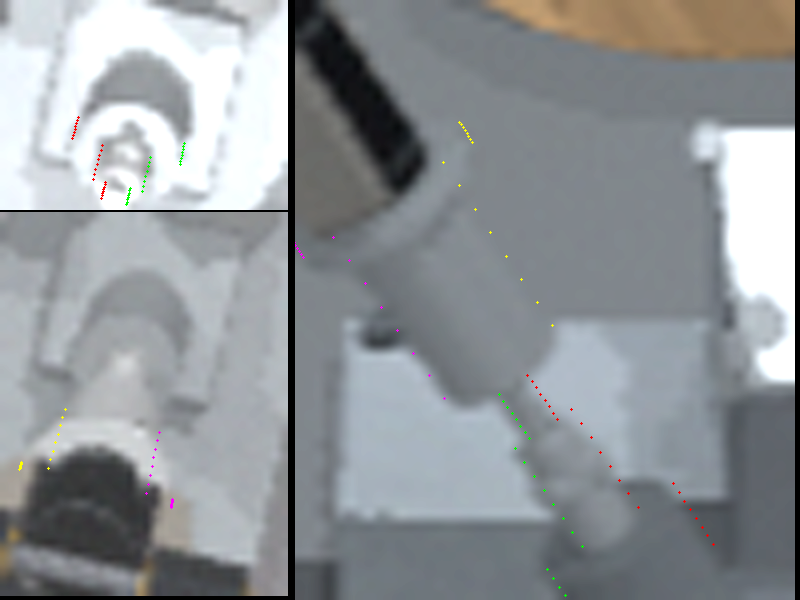

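Side view: coupler mouth centre at (503,368), lying on the nipple axis through (513,385) and (544,429) within about 0.5 mm. In the top tiles the mouth and tip also line up. Now I advance along the axis.

move_arm(plan=[{"dp":[0,0,0.005],"rot":[0,0,0],"gripper":-1},{"dp":[0,0,0.01],"rot":[0,0,0],"gripper":-1},{"dp":[0,0,0.015],"rot":[0,0,0],"gripper":-1},{"dp":[0,0,0.019],"rot":[0,0,0],"gripper":-1},{"dp":[0,0,0.022],"rot":[0,0,0],"gripper":-1}])

```text
clock: 13.1
position: [0.4839, -0.0097, 0.1607]
tcp_rot: [0.03, 0.96, -0.112, 0.256]
force: [-0.5, -0.4, -2.6]
gripper_width: 0.0294
grasp_force: 40.0
```

move_arm(plan=[{"dp":[0,0,0.001],"rot":[0,0,0],"gripper":-1},{"dp":[0,0,0.002],"rot":[0,0,0],"gripper":-1},{"dp":[0,0,0.003],"rot":[0,0,0],"gripper":-1},{"dp":[0,0,0.004],"rot":[0,0,0],"gripper":-1},{"dp":[0,0,0.005],"rot":[0,0,0],"gripper":-1}])

```text
clock: 13.52
position: [0.4864, -0.0102, 0.1573]
tcp_rot: [0.03, 0.959, -0.112, 0.257]
force: [0.1, 0.5, -1.1]
gripper_width: 0.0296
grasp_force: 40.0
```

```bash
python3 nip.py .5375 -.0222 .0663 0 .0; python3 -c "
from h import *
st=env.state();q=st['tcp_rot'];R=Rn.from_quat([*q[1:],q[0]]);print('toolF',np.round(R.inv().apply(st['force']),1),'toolM',np.round(R.inv().apply(st['moment']),2))"
```

```text
pos [ 0.4864 -0.0102  0.1573] clk 13.52 w 0.0296 gf 40.0 F [ 0.1  0.5 -1.1] q [ 0.09  0.07  2.35 -0.62  0.27  2.45]
dp [-0.0, 0.0, 0.0261] rot [0.0001, -0.0, -0.0001]
toolF [-0.6 -0.5  1. ] toolM [ 0.01 -0.43 -0.04]
```

move_arm(plan=[{"dp":[0,0,0.0015],"rot":[0,0,0],"gripper":-1},{"dp":[0,0,0.003],"rot":[0,0,0],"gripper":-1},{"dp":[0,0,0.0045],"rot":[0,0,0],"gripper":-1},{"dp":[0,0,0.006],"rot":[0,0,0],"gripper":-1},{"dp":[0,0,0.006],"rot":[0,0,0],"gripper":-1}])

```text
clock: 13.93
position: [0.4888, -0.011, 0.1516]
tcp_rot: [0.03, 0.96, -0.112, 0.257]
force: [-3.3, 0.1, 1.3]
gripper_width: 0.0291
grasp_force: 40.0
```

move_arm(plan=[{"dp":[0,0,0.0015],"rot":[0,0,0],"gripper":-1},{"dp":[0,0,0.003],"rot":[0,0,0],"gripper":-1},{"dp":[0,0,0.0045],"rot":[0,0,0],"gripper":-1},{"dp":[0,0,0.006],"rot":[0,0,0],"gripper":-1},{"dp":[0,0,0.006],"rot":[0,0,0],"gripper":-1}])

```text
clock: 14.35
position: [0.492, -0.0117, 0.1463]
tcp_rot: [0.03, 0.96, -0.112, 0.257]
force: [2.5, -1.8, -7.6]
gripper_width: 0.0293
grasp_force: 40.0
```

```bash
python3 nip.py .5375 -.0222 .0663 0 .0; python3 -c "
from h import *
st=env.state();q=st['tcp_rot'];R=Rn.from_quat([*q[1:],q[0]]);print('toolF',np.round(R.inv().apply(st['force']),1),'toolM',np.round(R.inv().apply(st['moment']),2))"
```

```text
pos [ 0.492  -0.0117  0.1463] clk 14.35 w 0.0293 gf 40.0 F [ 2.5 -1.8 -7.6] q [ 0.08  0.1   2.35 -0.68  0.24  2.51]
dp [0.0005, -0.0002, 0.0137] rot [0.0001, 0.0002, -0.0001]
toolF [-1.4  1.2  8. ] toolM [-0.21 -0.65  0.01]
```

The coupler has snapped past the balls (it is now pulling in). Pressing home.

move_arm(plan=[{"dp":[0,0,0.003],"rot":[0,0,0],"gripper":-1},{"dp":[0,0,0.006],"rot":[0,0,0],"gripper":-1},{"dp":[0,0,0.009],"rot":[0,0,0],"gripper":-1},{"dp":[0,0,0.011],"rot":[0,0,0],"gripper":-1},{"dp":[0,0,0.011],"rot":[0,0,0],"gripper":-1}])

```text
clock: 14.77
position: [0.4978, -0.0128, 0.1371]
tcp_rot: [0.03, 0.959, -0.112, 0.257]
force: [-5.6, 0.4, 5.0]
gripper_width: 0.0296
grasp_force: 40.0
```

move_arm(plan=[{"dp":[0,0,0.001],"rot":[0,0,0],"gripper":-1},{"dp":[0,0,0.002],"rot":[0,0,0],"gripper":-1},{"dp":[0,0,0.002],"rot":[0,0,0],"gripper":-1},{"dp":[0,0,0.002],"rot":[0,0,0],"gripper":-1},{"dp":[0,0,0.002],"rot":[0,0,0],"gripper":-1}])

```text
clock: 15.18
position: [0.4985, -0.0129, 0.1364]
tcp_rot: [0.03, 0.959, -0.112, 0.258]
force: [-15.5, 2.7, 21.9]
gripper_width: 0.0298
grasp_force: 40.0
```

```bash
python3 nip.py .5375 -.0222 .0663 0 .0; python3 -c "
from h import *
st=env.state();q=st['tcp_rot'];R=Rn.from_quat([*q[1:],q[0]]);print('toolF',np.round(R.inv().apply(st['force']),1),'toolM',np.round(R.inv().apply(st['moment']),2))"
```

```text
pos [ 0.4985 -0.0129  0.1364] clk 15.18 w 0.0298 gf 40.0 F [-15.5   2.7  21.9] q [ 0.07  0.13  2.35 -0.77  0.22  2.6 ]
dp [-0.0004, 0.0001, 0.0018] rot [0.0, -0.0002, -0.0001]
toolF [ -2.6   0.9 -26.8] toolM [-0.17 -1.05  0.01]
```

move_arm(plan=[{"dp":[0,0,0],"rot":[0,0,0],"gripper":-1},{"dp":[0,0,0],"rot":[0,0,0],"gripper":-1},{"dp":[0,0,0],"rot":[0,0,0],"gripper":-1},{"dp":[0,0,0],"rot":[0,0,0],"gripper":-1},{"dp":[0,0,0],"rot":[0,0,0],"gripper":-1}], force=50)

```text
clock: 15.6
position: [0.4985, -0.0129, 0.1365]
tcp_rot: [0.03, 0.959, -0.112, 0.258]
force: [-16.4, 3.5, 20.7]
gripper_width: 0.0296
grasp_force: 50.0
```

```bash
python3 nip.py .5375 -.0222 .0663 0 .0; python3 - <<'E'
from prof import *
s=env.capture("side");t=env.capture("top")
st=env.state();q=st["tcp_rot"];R=Rn.from_quat([*q[1:],q[0]]).as_matrix();print("toolF",np.round(R.T@st["force"],1))
a=cv2.resize(s["image"][170:250,240:310],None,fx=7,fy=7,interpolation=cv2.INTER_CUBIC)
cv2.imwrite("pics/k.png",np.clip(a*1.5,0,255).astype(np.uint8))
print([np.round(m["location"],1).tolist()+[round(m["conf"],2)] for m in env.mark_of(s,"flap_edge")[:2]],proj(P["s"],W(np.load("m.npy")[:3],(.1,.0525,.077))))
E
```

```text
pos [ 0.4985 -0.0129  0.1365] clk 15.6 w 0.0296 gf 50.0 F [-16.4   3.5  20.7] q [ 0.07  0.13  2.35 -0.77  0.22  2.6 ]
dp [-0.0004, 0.0001, 0.0018] rot [-0.0, -0.0002, -0.0001]
toolF [ -3.5   0.4 -26.8]
[[324.6, 201.7, 0.96], [346.1, 209.7, 0.24]] [326.05527679 199.13306672]
```

View pics/k.png

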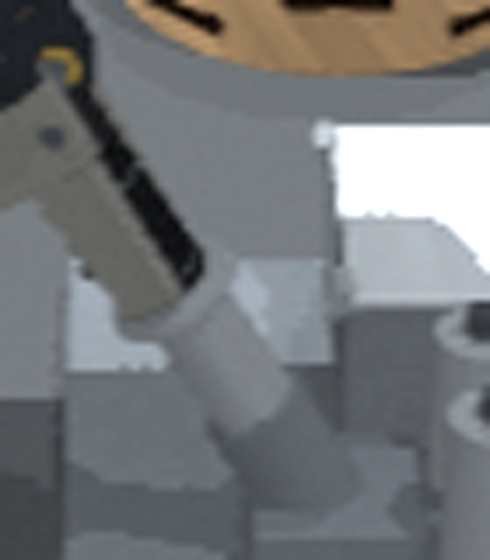

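The nose (165–290, 300–420) sits flush and in line on the seat boss, with no stem showing at the joint around (250,415). The flap is flat and the press is steady at about 27 N. Handing in.

```bash
python3 -c "
from bench import env
print(env.job_done());print(env.state()['clock'])"
```

```text
the job is handed in; nothing more can be done
None
the job is handed in; nothing more can be done
```

The job is handed in with no verdict shown. By my measurements the flap is shut flat and the coupler is snapped home on the nipple, held at a 50 N grip and pressed with about 27 N.

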